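Roll the tenoned blank up the lathe's loading ramp onto its catch

ROBOT

A 6-joint arm with a two-finger parallel gripper is mounted at the origin on the work surface. World frame = base frame: x ahead of the robot, y to its left, z up, the work surface at z = 0. Lengths are in mm, angles in rad, forces in N, time in s.
With the tool pointing down it reaches from about 275 to 1000 mm from the base axis. Payload 8.4 kg.
Tool frame: the origin (TCP) lies on the centre line of the jaws, within the pads' length; the fingertips stand r.tip_reach ahead of it and the grasp point (between the pads) lies 11 mm behind it (r.tip_reach is the distance from the TCP to the fingertips, in mm); z points along the fingers, y is the line along which they close (so a half turn about z gives the same grasp; the last joint's range is limited). The gripper opens to 85 mm and grips with 20 to 120 N. Pads are 22 mm wide; open, the fingers measure 114 mm over their backs; the gripper's body (76 mm by 85 mm) begins 54 mm behind the grasp point. The pads swing forward as they close: fully open they stand 13 mm farther back than shut.
Start: joints at [1.288, 0.353, 1.633, -0, 1.155, -0.002], TCP at [173.201, 600.524, 239.281] pointing down, gripper open.
Joint ranges: [-2.63, 2.63], [-0.92, 2.1], [0.06, 2.66], [-1.3, 4.44], [0, 2.69], [-3.02, 3.02]. Speed limits (rad/s): [2.22, 2.22, 2.79, 3.14, 3.14, 3.14].

INTERFACE

Orientations are given as [roll, pitch, yaw] about the fixed x, y, z axes, in that order (R = Rz(yaw) Ry(pitch) Rx(roll)).
In Python, from rig import r gives the robot as it stands.
- The arm moves only by the tool carry_out, never from a script. Its argument "targets" is a list of rows, each an object with "dp": the shift along the tool's x, y, z in mm, a list of three; "yaw": the turn about the tool's z in degrees. A call has 1 to 12 rows; each row is the pose to reach, as a shift and turn from the pose commanded when the call began, along the tool's axes at that moment; what a row does not reach only later rows make up. A row lasts 1/8 s, in which the tool goes at most 62.5 mm and 10.7 degrees, less where a joint would pass 70% of its speed; a pose out of reach is approached as far as the arm can. A call with a gripper value outside its range is refused whole. "fingers" is the opening, from -1 (shut) to 1 (fully open), so that 0 is half open, set as the call begins (left out, the last holds). The fingers move at their own pace and stop on an object; "grip_force" is the grip in N (left out, the last holds). Time passes only in rows, so rows that repeat a pose let the fingers close. It gives the time, the measured TCP pose, the force, the opening and the grip force at its end, in the units of the state.
- r.sense(): the state, without advancing time (a new reading comes with each control period).
- r.grab_frame(name): name is "scene" or "top" or "wrist"; returns the picture (384x512x3 uint8, red, green, blue); there is no depth.
- r.get_calibration(name): a dict with "fx", "fy", "cx", "cy" (pixels), "rvec" (rotation vector, rad) and "tvec" (3), from world to camera coordinates, as OpenCV has them. Camera axes: x right, y down, z forward; pixel columns grow to the right and rows downward; lengths in mm; the calibration is good to about 2 mm. A picture is of the moment at which its call begins: read the wrist's pose just before it. get_calibration takes no time and is no camera call; for the wrist camera it gives the pose at the moment of the call.
- r.sign_off(): hands the job in; it is judged then, once.
The state is a dict: "clock": time; "qpos": joint angles; "qvel": joint speeds; "joint_efforts": joint torques, N m; "eef_pos": TCP position; "tcp_rot": TCP orientation; "contact_force": force on the tool from outside, world axes, zero at the start; "wrist_torque": the same for the moment, N m; "opening": opening from 0.0 (shut) to 1.0 (fully open); "grasp_force": force on a finger pad.
Only numpy, scipy, OpenCV 4.12 (cv2) and the standard library are available. Lean on these libraries where they do the work, as an engineer would, in place of code of your own. Each camera call takes 0.05 s, during which the arm holds its last target. There are 200 camera calls.

TASK

The two-lane ramp feeds rounded blanks up to the lathe. With the fingertips behind it, roll the blank that has a tenon turned on one end up its lane to the end stop, so that the sprung catch comes up behind it and it cannot roll back, and leave it lying there. Only push it: do not lift it, fling it or let it run away down the lane, and leave the plain blank and everything else on the bench where they are.

Things in the scene. Friction and masses are not known exactly. Their poses are not given: they have to be found in the camera images.
- ramp: Fixed two-lane ramp, 420 x 256 mm. Origin: foot end, midway between the lanes, on the running surface, 36 mm above the bench. x runs up the slope (0.14 rad), y across, z square to the surface. Lane centres y = -60 and +60 mm, 104 mm wide inside; waxed rails between and beside them stand 24 mm above it. A lip 12 mm high (x = 0 to 12 mm) closes each foot; before it is open bench.
- stop_near (a point): Where the end stop's face meets the running surface, mid-lane, in the lane at ramp y = -60 mm (ramp x = 399 mm). The stop is a block 40 mm high. A blank against it has its axis at ramp x = 369 mm; let go, it settles back some 8 mm onto the raised catch.
- stop_far (a point): The same point in the lane at ramp y = +60 mm.
- tenon_blank: Rounded wooden blank lying across one lane at its foot, against the lip (axis at ramp x = 36 mm): 60 mm diameter for 76 mm of its length, then a tenon 32 mm in diameter, 24 mm long; 100 mm overall, about 170 g. Origin on its axis, midway in the overall length, 30 mm above the running surface; its y axis is the axis of the round, tenon at +y. Rolls freely.
- thick_mid (a point): Point on the axis of the tenoned blank midway along its 60 mm thick part: push behind here, at about the height of the axis.
- plain_blank: Plain wooden round without tenon, 60 mm diameter, 100 mm long, about 200 g, at the foot of the other lane. Origin at its middle, y along its axis. To be left alone.
- catch_near (a joint): Sprung steel catch in the lane at ramp y = -60 mm: a leaf 24 mm wide in a slot in mid-lane, hinged at ramp x = 298 mm; its free upper end (x = 338 mm) stands 11 mm above the running surface. A blank rolled up over it presses it down (about 1 N); it springs up behind the blank. 0 rad raised, 0.34 pressed flush.
- catch_far (a joint): Sprung steel catch in the lane at ramp y = +60 mm: a leaf 24 mm wide in a slot in mid-lane, hinged at ramp x = 298 mm; its free upper end (x = 338 mm) stands 11 mm above the running surface. A blank rolled up over it presses it down (about 1 N); it springs up behind the blank. 0 rad raised, 0.34 pressed flush.
- lidded_jar: Small turned wooden jar, 62 mm diameter, 72 mm tall, standing on the bench past the foot of the ramp. Origin under its centre. Leave alone.
- offcut: Square wooden stick 150 x 28 x 22 mm lying on the bench past the foot of the ramp, along its x axis. Origin under its centre. Leave alone.
- chuck_key: T-shaped steel chuck key, 100 mm long, 80 mm bar, lying on the bench past the foot of the ramp on the robot's side, shaft along its x axis. Origin on the bench at its middle. Leave alone.
- gouge: Long turning gouge with dark wooden handle, 410 mm long, lying along the far side of the bench, along its x axis. Origin near its middle, on the bench. Leave alone.
- mallet: Wooden joiner's mallet lying on its side to the right, head 70 x 120 x 65 mm, handle 170 mm along its -x. Origin under its head. Leave alone.
- wax_tin: Round tin, 72 mm diameter, 40 mm tall, on the bench past the upper end of the ramp. Origin under its centre. Leave alone.
- rough_bowl: Rough-turned wooden bowl, 124 mm diameter, 60 mm tall, on the bench to the right. Origin under its centre. Leave alone.
Not all that is in view belongs to the job. What is shaped like the tenon_blank but orange is not meant.

How it is judged:
By the outcome, as a careful person would: the job done as asked, in the order asked, and still so for the second after the job is handed in, with the robot touching nothing.
It also fails if it takes over 45 s, if anything falls off the work surface, if the arm or the gripper's body presses on something with over 40 N, if the wrist force passes 120 N, or if a joint passes its speed limit or range.

## Working session

There is one attempt and no reset: what is moved stays moved. The work goes in short steps, Python scripts to look and compute and a tool call to move; the robot and the scene stay as the last step left them, time stands still between calls to the robot, and variables do not carry over. Pictures are saved under pics/ and viewed, at most 10 in all, crops included, and the job is handed in when it is done.

Besides the shell and the picture viewer there is one more tool, called after "Request:" as name([rows], argument=value, ...), one row to a line, values as JSON. carry_out: Moves the arm, as the interface text tells. Its arguments: {"type":"object","properties":{"targets":{"type":"array","items":{"type":"object","properties":{"dp":{"type":"array","items":{"type":"number"}},"yaw":{"type":"number"}}}},"fingers":{"type":"number"},"grip_force":{"type":"number"}},"required":["targets"]}

```bash
mkdir -p pics; ls; python3 - <<'E'
from rig import r
import cv2
s=r.sense(); print(s, r.tip_reach)
for n in("scene","top"):
    cv2.imwrite(f"pics/{n}0.png",cv2.resize(r.grab_frame(n)[:,:,::-1],(800,600),interpolation=cv2.INTER_CUBIC)); print(n,r.get_calibration(n))
E
```

```text
pics
{'clock': 0.0, 'qpos': array([ 1.28758917e+00,  3.53659422e-01,  1.63411754e+00,  2.55324106e-05,
        1.15520627e+00, -2.39772609e-03]), 'qvel': array([-1.64086723e-04,  2.53755850e-04, -2.75540350e-05, -2.89533577e-04,
       -3.52344931e-04, -9.23290119e-04]), 'joint_efforts': array([ 2.62601490e-03, -6.05244613e+01, -3.42079604e+01,  1.31809479e-04,
        9.14084434e-03, -3.14629551e-05]), 'eef_pos': array([173.07155123, 600.0824357 , 238.56173384]), 'tcp_rot': array([-3.14020213e+00, -2.66788546e-05,  2.86077288e+00]), 'contact_force': array([-0.70218253,  0.66192627,  0.71544053]), 'wrist_torque': array([-0.01697343, -0.04646664, -0.03207586]), 'grasp_force': 0.0, 'opening': 0.9946784945338288} 8.0
scene {'fx': 373.9281620492257, 'fy': 373.9281620492257, 'cx': 257.9833669351453, 'cy': 186.49665931689177, 'rvec': array([ 1.87969746,  1.38071571, -0.66460837]), 'tvec': array([-157.42527514, -267.86866279, 1626.00070954])}
top {'fx': 372.2061010783861, 'fy': 372.2061010783861, 'cx': 254.01333795261192, 'cy': 191.08549625800066, 'rvec': array([ 2.1349109 , -2.17157292,  0.09594882]), 'tvec': array([4.69138003e-01, 5.94728381e+02, 1.12127282e+03])}
```

View pics/scene0.png

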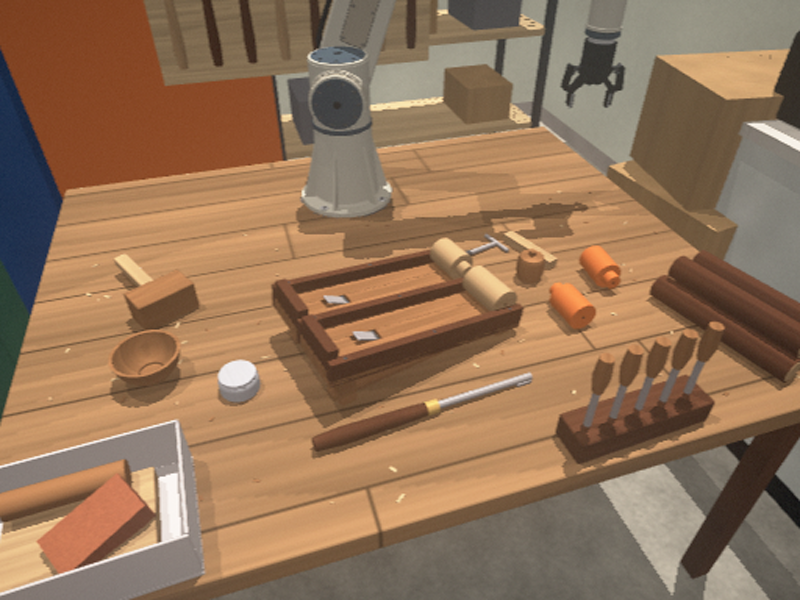

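View pics/top0.png

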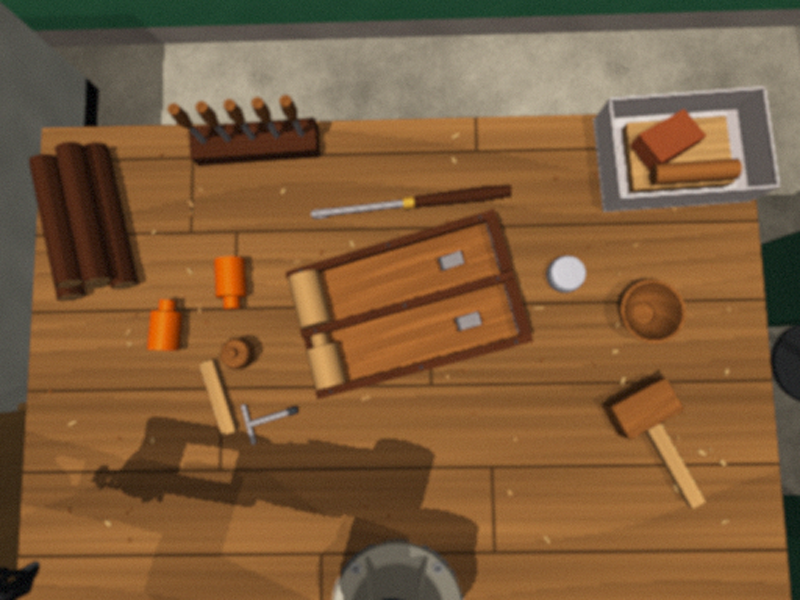

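The top view shows the ramp with its foot to the left (world +y). The outer rail corners are at about (288,273), (318,395), (495,212) and (531,340). The tenoned blank is in the lane nearer the robot (y = -60): its body is at (327,366) and its tenon at (318,341), toward the middle rail. The scene view agrees, with the blank at (450,253) and the two orange look-alikes off the ramp. Next I'll fit the ramp pose.

```bash
cat > h.py <<'E'
import numpy as np, cv2
from scipy.spatial.transform import Rotation as R
from scipy.optimize import least_squares
def proj(c,P):
    K=np.array([[c["fx"],0,c["cx"]],[0,c["fy"],c["cy"]],[0,0,1]])
    return cv2.projectPoints(np.float64(P),c["rvec"],c["tvec"],K,None)[0][:,0]
def ramp(p,P): # ramp -> world, p=(x,y,yaw); positive slope = +x rises
    return np.array([p[0],p[1],36])+R.from_euler("ZY",[p[2],-0.14]).apply(P)
E
python3 - <<'E'
from rig import r
from h import *
c=r.get_calibration("top"); cs=r.get_calibration("scene"); s=r.sense(); k=1.5625
P=np.array([[0,128,24],[0,-128,24],[420,128,40],[420,-128,40],[318,60,6],[318,-60,6]])
U=np.array([[288,273],[318,395],[495,212],[531,340],[452,261],[469,322]])/k
Ps=np.array([[318,-60,6],[318,60,6],[0,128,24]]); Us=np.array([[335,300],[365,337],[522,308]])/k
f=lambda p:np.r_[(proj(c,ramp(p,P))-U).ravel(),(proj(cs,ramp(p,Ps))-Us).ravel()]
o=least_squares(f,[450,150,-1.4],loss="soft_l1"); p=o.x; np.save("p.npy",p)
print(p,np.round(f(p).reshape(-1,2),1))
Q=np.array([[36,-84,30],[36,-46,30],[36,-72,30],[369,-72,30],[399,-60,0]])
print(ramp(p,Q).round(1)); print((proj(c,ramp(p,Q))*k).round())
im=cv2.resize(r.grab_frame("top")[:,:,::-1],(800,600),interpolation=cv2.INTER_CUBIC)
G=np.array([[0,128,24],[0,-128,24],[420,-128,24],[420,128,24],[338,-60,11],[298,-60,0],[36,-110,60],[36,-34,60],[36,-10,46],[36,-110,30],[399,-60,0],[12,-8,24],[12,-112,24]])
for u in proj(c,ramp(p,G))*k: cv2.circle(im,tuple(int(v) for v in u),2,(0,255,0),-1)
cv2.imwrite("pics/fit.png",cv2.resize(im[190:420,260:560],(800,600)))
T=R.from_euler("xyz",s["tcp_rot"]).as_matrix(); print(T.round(3)); print("ramp x world",ramp(p,[[1,0,0]])-ramp(p,[[0,0,0]]))
E
```

```text
[526.21397152 173.33372035  -1.32641007] [[-1.8 -1.2]
 [-0.8  2.7]
 [-0.3 -3.4]
 [ 2.   1.1]
 [ 0.  -0.6]
 [ 0.1 -0.7]
 [-0.5 -0.6]
 [-0.8 -1.2]
 [ 0.2  0. ]]
[[ 452.3  122.5   70.7]
 [ 489.2  131.7   70.7]
 [ 464.   125.4   70.7]
 [ 543.8 -194.6  117.2]
 [ 563.6 -224.5   91.7]]
[[328. 372.]
 [323. 353.]
 [326. 366.]
 [498. 319.]
 [511. 309.]]
[[-0.961  0.277 -0.   ]
 [ 0.277  0.961 -0.001]
 [ 0.    -0.001 -1.   ]]
ramp x world [[ 0.23959352 -0.96079273  0.13954311]]
```

View pics/fit.png

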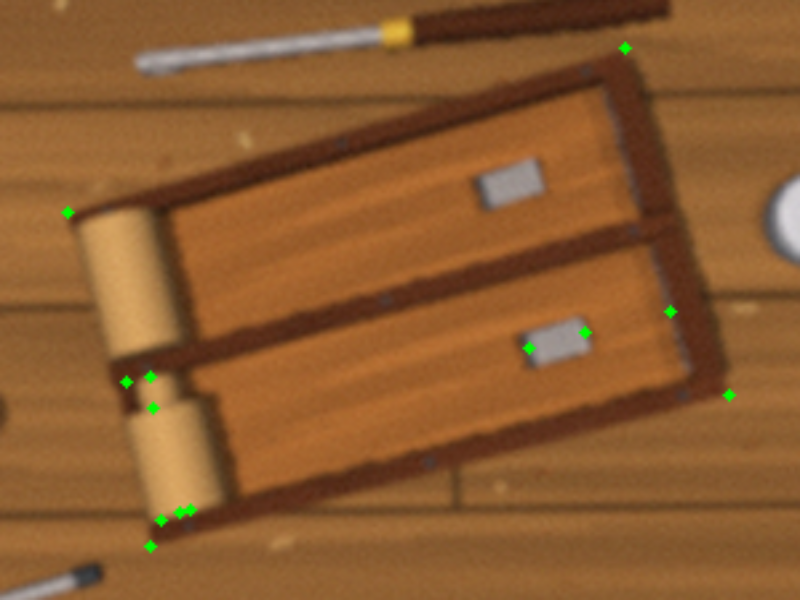

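The fit matches the catches well, but the foot looks about 10 mm off. I'll hover behind the blank and check with the wrist camera.

Request:
carry_out([
  {"dp": [-40,-33,0],"yaw": 6},
  {"dp": [-85,-70,0],"yaw": 14},
  {"dp": [-130,-108,0],"yaw": 22},
  {"dp": [-175,-145,0],"yaw": 30},
  {"dp": [-220,-183,0],"yaw": 38},
  {"dp": [-265,-220,0],"yaw": 46},
  {"dp": [-310,-258,0],"yaw": 53},
  {"dp": [-345,-287,0],"yaw": 58},
  {"dp": [-373,-310,0],"yaw": 60},
  {"dp": [-373,-310,0],"yaw": 60},
  {"dp": [-373,-310,0],"yaw": 60},
], fingers=-0.4)

```text
clock: 1.52
eef_pos: [445.3, 199.5, 239.1]
tcp_rot: [-3.141, -0.0, 1.813]
contact_force: [0.7, -0.5, 0.1]
opening: 0.299
grasp_force: 0.0
```

```bash
python3 - <<'E'
from rig import r
from h import *
k=1.5625; p=np.load("p.npy")
s=r.sense(); c=r.get_calibration("wrist"); im=r.grab_frame("wrist")[:,:,::-1]
np.savez("w.npz",im=im,**c)
print(s["clock"],s["eef_pos"],s["tcp_rot"],s["opening"],r.tip_reach, s["contact_force"])
im=cv2.resize(im,(800,600),interpolation=cv2.INTER_CUBIC)
G=np.array([[0,-128,24],[36,-110,60],[36,-34,60],[338,-60,11],[298,-60,0],[399,-60,0],[12,-8,24],[12,-112,24],[0,128,24]])
for u in proj(c,ramp(p,G))*k:
    print(u.round()); cv2.circle(im,tuple(int(v) for v in u),3,(0,255,0),-1)
cv2.imwrite("pics/w1.png",im)
E
```

```text
1.525 [445.3174379  199.49352351 239.10068035] [-3.14100987e+00 -2.43071442e-04  1.81342115e+00] 0.2990577530471516 8.0 [ 0.66482065 -0.48241833  0.11965392]
[319. 321.]
[339. 387.]
[454. 387.]
[411. 689.]
[411. 639.]
[410. 730.]
[485. 337.]
[342. 337.]
[674. 321.]
```

View pics/w1.png

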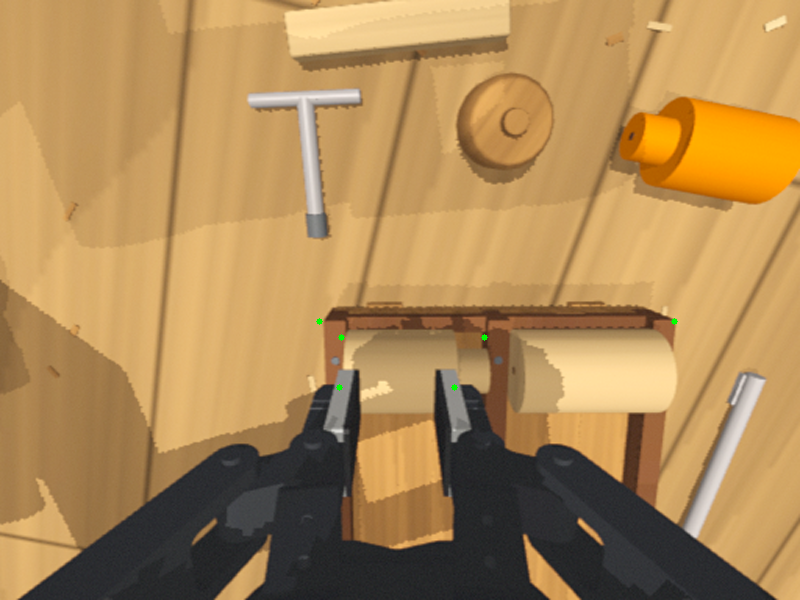

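The wrist view shows the thick part of the tenoned blank at columns 343–458 and rows 330–412, with the tenon to its right ending at about 490. Its edges run level, so the tool yaw is aligned. It lies toward the foot from my estimate by some millimetres. I'll solve for its axis from the two tangent rays.

```bash
python3 - <<'E'
from h import *
c=np.load("w.npz"); k=1.5625; p=np.load("p.npy")
Rm=cv2.Rodrigues(c["rvec"])[0]; C=-Rm.T@c["tvec"]
def ray(u): 
    u=np.array(u)/k; d=Rm.T@np.array([(u[0]-c["cx"])/c["fx"],(u[1]-c["cy"])/c["fy"],1]); return d/np.linalg.norm(d)
ex=np.array([np.cos(p[2]),np.sin(p[2]),0]); ey=np.array([-ex[1],ex[0],0])
print("cam",C, "tilt",Rm[2])
# tangent rays in the plane (ex,z); axis on the bisector at R/sin(half)
for rows in [(330,412),(328,413)]:
    d=[ray((400,v)) for v in rows]; a=[np.arctan2(x[2],x@ex) for x in d]
    b=(a[0]+a[1])/2; D=30/np.sin(abs(a[0]-a[1])/2)
    A=np.array([C@ex+D*np.cos(b),C[2]+D*np.sin(b)]); print("axis ex,z",A)
# with the axis at z 70.7: 
d=ray((400,371)); t=(70.7-C[2])/d[2]; X=C+t*d; print("axis at z70.7",X, X@ex)
# thick ends at the silhouette rows (z about axis)
for u in [(343,371),(458,371),(490,371)]:
    d=ray(u); t=(75-C[2])/d[2]; print(u,(C+t*d).round(1), "ey",((C+t*d)@ey).round(1))
T=np.array([445.3,199.5,239.1]); print("tcp ex,ey",T@ex,T@ey); q=ramp(p,np.array([[36,-72,30]]))[0]; print("predicted blank",q@ex,q@ey)
E
```

```text
cam [425.77764369 280.60641103 372.23870131] tilt [ 0.07652816 -0.3144589  -0.94618129]
axis ex,z [-5.98763645 62.42046202]
axis ex,z [-12.09672103  73.19739576]
axis at z70.7 [466.04474298 126.4252369   70.7       ] -9.904049369226605
(343, 371) [426.  118.8  75. ] ey 442.1
(458, 371) [505.6 138.6  75. ] ey 524.1
(490, 371) [527.8 144.1  75. ] ey 547.0
tcp ex,ey -85.8268855905822 480.33955251449066
predicted blank -9.398613556820319 480.51803136986285
```

The measured axis agrees with the fit to within 1 mm. I'll lower behind the foot.

Request:
carry_out([
  {"dp": [0,0,35]},
  {"dp": [0,0,80]},
  {"dp": [0,0,125]},
  {"dp": [0,0,155]},
  {"dp": [0,0,169]},
  {"dp": [-8,0,169]},
  {"dp": [-18,0,169]},
  {"dp": [-24,0,169]},
  {"dp": [-24,0,169]},
])

```text
schema error: expected keys dp, yaw
```

```bash
python3 - <<'E'
from rig import r
from h import *
s=r.sense(); print(s["eef_pos"],s["tcp_rot"],s["contact_force"])
cv2.imwrite("pics/w2.png",r.grab_frame("wrist")[:,:,::-1])
E
```

```text
[445.16267238 199.82158295 239.13164233] [-3.14112276e+00 -2.30677797e-04  1.81425711e+00] [ 0.44775076 -0.31670318 -0.36963906]
```

View pics/w2.png

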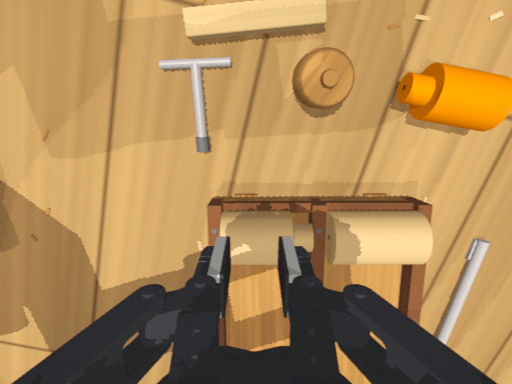

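The move was refused because the rows had no "yaw" key, and the picture shows nothing has changed. I'll send it again with yaw.

Request:
carry_out([
  {"dp": [0,0,35],"yaw": 0},
  {"dp": [0,0,80],"yaw": 0},
  {"dp": [0,0,125],"yaw": 0},
  {"dp": [0,0,155],"yaw": 0},
  {"dp": [0,0,169],"yaw": 0},
  {"dp": [-8,0,169],"yaw": 0},
  {"dp": [-18,0,169],"yaw": 0},
  {"dp": [-24,0,169],"yaw": 0},
  {"dp": [-24,0,169],"yaw": 0},
])

```text
clock: 2.75
eef_pos: [452.1, 175.5, 71.0]
tcp_rot: [3.14, -0.0, 1.812]
contact_force: [-0.2, 1.2, 0.4]
opening: 0.302
grasp_force: 0.0
```

```bash
python3 - <<'E'
from rig import r
from h import *
s=r.sense(); print(s["eef_pos"],s["tcp_rot"],s["contact_force"])
cv2.imwrite("pics/w3.png",r.grab_frame("wrist")[:,:,::-1])
E
```

```text
[452.07049357 175.53042941  71.04102128] [ 3.14024497e+00 -1.83642454e-04  1.81243020e+00] [-0.15033318  1.2244034   0.39051161]
```

View pics/w3.png

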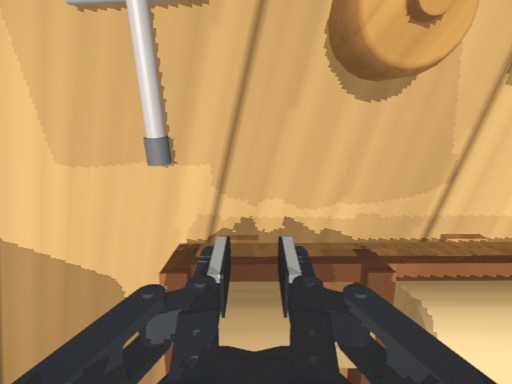

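The fingertips sit behind the lip, between the rails (left rail at column ~180, middle rail ~375) and centred on the thick part at ~257. I'll start a slow push, rising with the slope.

Request:
carry_out([
  {"dp": [-4,0,0],"yaw": 0},
  {"dp": [-9,0,0],"yaw": 0},
  {"dp": [-14,0,-0.5],"yaw": 0},
  {"dp": [-20,0,-1.3],"yaw": 0},
  {"dp": [-27,0,-2.3],"yaw": 0},
  {"dp": [-34,0,-3.3],"yaw": 0},
  {"dp": [-41,0,-4.2],"yaw": 0},
  {"dp": [-48,0,-5.2],"yaw": 0},
  {"dp": [-55,0,-6.2],"yaw": 0},
  {"dp": [-61,0,-7],"yaw": 0},
  {"dp": [-65,0,-7.6],"yaw": 0},
  {"dp": [-67,0,-7.9],"yaw": 0},
])

```text
clock: 4.3
eef_pos: [467.6, 110.7, 78.2]
tcp_rot: [-3.142, -0.0, 1.813]
contact_force: [-0.2, 2.7, 2.1]
opening: 0.3
grasp_force: 1.6
```

```bash
python3 - <<'E'
from rig import r
from h import *
s=r.sense(); print(s["eef_pos"],s["contact_force"])
a=r.grab_frame("wrist")[:,:,::-1]; b=r.grab_frame("top")[120:270,170:370,::-1]
cv2.imwrite("pics/w4.png",np.hstack([cv2.resize(a,(400,300)),cv2.resize(b,(400,300),interpolation=cv2.INTER_CUBIC)]))
E
```

```text
[467.58856403 110.72178127  78.20755026] [-0.17285572  2.68126333  2.08862828]
```

View pics/w4.png

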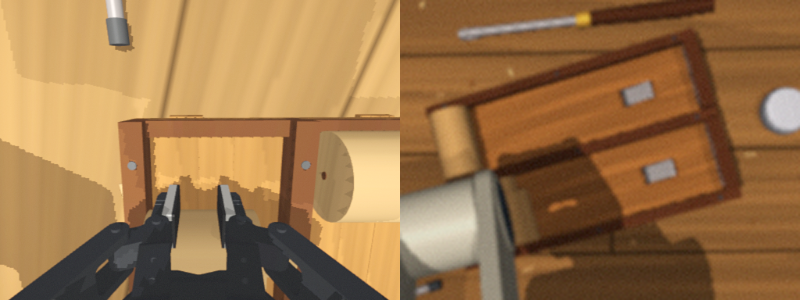

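The blank is rolling ahead of the fingers and stays in its lane (wrist half of the picture, about (215,225)). The plain blank hasn't moved. I'll carry on.

Request:
carry_out([
  {"dp": [-4,0,-0.6],"yaw": 0},
  {"dp": [-10,0,-1.4],"yaw": 0},
  {"dp": [-17,0,-2.4],"yaw": 0},
  {"dp": [-25,0,-3.5],"yaw": 0},
  {"dp": [-33,0,-4.7],"yaw": 0},
  {"dp": [-41,0,-5.8],"yaw": 0},
  {"dp": [-49,0,-6.9],"yaw": 0},
  {"dp": [-57,0,-8],"yaw": 0},
  {"dp": [-65,0,-9.2],"yaw": 0},
  {"dp": [-73,0,-10.3],"yaw": 0},
  {"dp": [-81,0,-11.4],"yaw": 0},
  {"dp": [-88,0,-12.4],"yaw": 0},
])

```text
clock: 5.9
eef_pos: [488.6, 25.9, 90.8]
tcp_rot: [-3.142, -0.001, 1.813]
contact_force: [-1.2, 7.2, 4.8]
opening: 0.3
grasp_force: 3.5
```

Request:
carry_out([
  {"dp": [-6,0,-0.8],"yaw": 0},
  {"dp": [-12,0,-1.7],"yaw": 0},
  {"dp": [-19,0,-2.7],"yaw": 0},
  {"dp": [-26,0,-3.7],"yaw": 0},
  {"dp": [-33,0,-4.7],"yaw": 0},
  {"dp": [-41,0,-5.8],"yaw": 0},
  {"dp": [-49,0,-6.9],"yaw": 0},
  {"dp": [-57,0,-8],"yaw": 0},
  {"dp": [-65,0,-9.2],"yaw": 0},
  {"dp": [-72,0,-10.2],"yaw": 0},
  {"dp": [-77,0,-10.9],"yaw": 0},
  {"dp": [-80,0,-11.3],"yaw": 0},
])

```text
clock: 7.4
eef_pos: [507.8, -52.1, 101.9]
tcp_rot: [-3.141, -0.0, 1.814]
contact_force: [-1.5, 3.1, 2.2]
opening: 0.298
grasp_force: 1.6
```

```bash
python3 - <<'E'
from rig import r
from h import *
p=np.load("p.npy"); s=r.sense(); ex=np.array([np.cos(p[2]),np.sin(p[2]),0]); ey=np.array([-ex[1],ex[0],0])
print(s["eef_pos"],s["contact_force"],s["eef_pos"]@ex,s["eef_pos"]@ey)
a=r.grab_frame("wrist")[:,:,::-1]; b=r.grab_frame("top")[120:270,170:370,::-1]
cv2.imwrite("pics/w5.png",np.hstack([cv2.resize(a,(400,300)),cv2.resize(b,(400,300),interpolation=cv2.INTER_CUBIC)]))
E
```

```text
[507.75096758 -52.07275423 101.86856336] [-1.48132304  3.09198188  2.1676145 ] 173.3813282889946 480.0640913543949
```

View pics/w5.png

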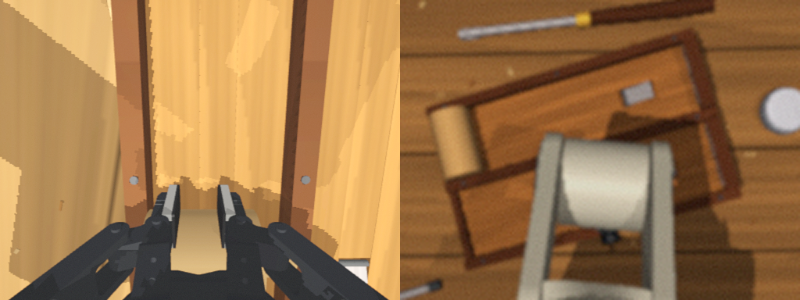

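The blank is square and still against both fingers, at about ramp x = 262. I'll continue over the catch, then slow down to the stop.

Request:
carry_out([
  {"dp": [-5,0,-0.7],"yaw": 0},
  {"dp": [-11,0,-1.6],"yaw": 0},
  {"dp": [-18,0,-2.5],"yaw": 0},
  {"dp": [-25,0,-3.5],"yaw": 0},
  {"dp": [-32,0,-4.5],"yaw": 0},
  {"dp": [-39,0,-5.5],"yaw": 0},
  {"dp": [-46,0,-6.5],"yaw": 0},
  {"dp": [-53,0,-7.5],"yaw": 0},
  {"dp": [-60,0,-8.5],"yaw": 0},
  {"dp": [-67,0,-9.5],"yaw": 0},
  {"dp": [-74,0,-10.5],"yaw": 0},
  {"dp": [-80,0,-11.3],"yaw": 0},
])

```text
clock: 9.0
eef_pos: [526.8, -129.3, 113.3]
tcp_rot: [-3.141, -0.001, 1.813]
contact_force: [-1.2, 6.9, 6.1]
opening: 0.304
grasp_force: 3.4
```

Request:
carry_out([
  {"dp": [-4,0,-0.6],"yaw": 0},
  {"dp": [-8,0,-1.1],"yaw": 0},
  {"dp": [-12,0,-1.7],"yaw": 0},
  {"dp": [-15,0,-2.1],"yaw": 0},
  {"dp": [-18,0,-2.5],"yaw": 0},
  {"dp": [-20,0,-2.8],"yaw": 0},
  {"dp": [-22,0,-3.1],"yaw": 0},
  {"dp": [-22,0,-3.1],"yaw": 0},
])

```text
clock: 10.0
eef_pos: [532.6, -151.3, 116.3]
tcp_rot: [3.141, 0.0, 1.814]
contact_force: [-1.1, 2.0, 0.4]
opening: 0.299
grasp_force: 0.7
```

```bash
python3 - <<'E'
from rig import r
from h import *
p=np.load("p.npy"); s=r.sense(); ex=np.array([np.cos(p[2]),np.sin(p[2]),0]); ey=np.array([-ex[1],ex[0],0])
print(s["eef_pos"],s["contact_force"],s["eef_pos"]@ex,s["eef_pos"]@ey)
a=r.grab_frame("wrist")[:,:,::-1]; b=r.grab_frame("scene")[120:270,150:350,::-1]
cv2.imwrite("pics/w6.png",np.hstack([cv2.resize(a,(400,300)),cv2.resize(b,(400,300),interpolation=cv2.INTER_CUBIC)]))
E
```

```text
[ 532.56071717 -151.29472773  116.30595659] [-1.08049933  1.98927831  0.43978645] 275.6580094584847 480.128809728263
```

View pics/w6.png

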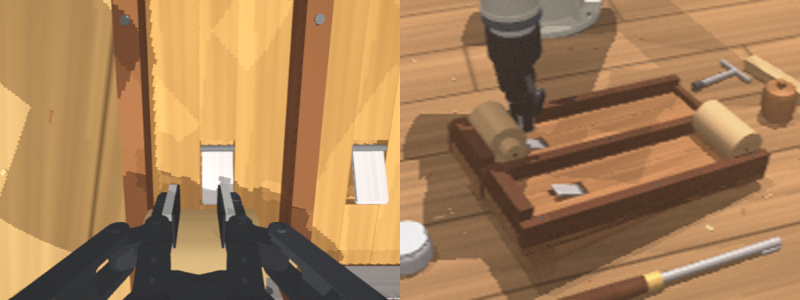

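The blank is almost at the stop (scene half at (497,130)) and its catch shows behind it. I'll push a few more millimetres and watch for a rise in force.

Request:
carry_out([
  {"dp": [-1.5,0,-0.2],"yaw": 0},
  {"dp": [-3,0,-0.4],"yaw": 0},
  {"dp": [-4.5,0,-0.6],"yaw": 0},
  {"dp": [-4.5,0,-0.6],"yaw": 0},
])

```text
clock: 10.6
eef_pos: [533.2, -154.3, 116.9]
tcp_rot: [-3.141, -0.002, 1.813]
contact_force: [-2.0, 9.7, 5.4]
opening: 0.303
grasp_force: 4.5
```

Request:
carry_out([
  {"dp": [-1,0,-0.1],"yaw": 0},
  {"dp": [-2,0,-0.2],"yaw": 0},
  {"dp": [-2,0,-0.2],"yaw": 0},
])

```text
clock: 10.98
eef_pos: [533.2, -154.5, 117.0]
tcp_rot: [-3.141, -0.005, 1.813]
contact_force: [-1.5, 18.8, 7.6]
opening: 0.3
grasp_force: 9.3
```

The force rose to 19 N with no further travel, so the blank is at the stop. I'll back off gently so it settles on the catch.

Request:
carry_out([
  {"dp": [3,0,0],"yaw": 0},
  {"dp": [5,0,0],"yaw": 0},
  {"dp": [7,0,0],"yaw": 0},
  {"dp": [9,0,0],"yaw": 0},
  {"dp": [12,0,0],"yaw": 0},
  {"dp": [16,0,0],"yaw": 0},
  {"dp": [22,0,0],"yaw": 0},
  {"dp": [30,0,0],"yaw": 0},
  {"dp": [40,0,-5],"yaw": 0},
  {"dp": [55,0,-20],"yaw": 0},
  {"dp": [75,0,-50],"yaw": 0},
  {"dp": [95,0,-85],"yaw": 0},
])

```text
clock: 12.48
eef_pos: [510.6, -63.9, 203.6]
tcp_rot: [-3.141, -0.0, 1.814]
contact_force: [0.5, 0.1, -0.3]
opening: 0.299
grasp_force: 0.0
```

Request:
carry_out([
  {"dp": [20,0,-35],"yaw": 0},
  {"dp": [45,0,-60],"yaw": 0},
  {"dp": [65,0,-75],"yaw": 0},
  {"dp": [65,0,-75],"yaw": 0},
  {"dp": [65,0,-75],"yaw": 0},
])

```text
clock: 13.1
eef_pos: [495.3, -2.1, 277.2]
tcp_rot: [3.141, 0.0, 1.814]
contact_force: [-0.0, -0.9, 0.7]
opening: 0.298
grasp_force: 0.0
```

```bash
python3 - <<'E'
from rig import r
from h import *
p=np.load("p.npy")
s=r.sense(); print(s["clock"],s["eef_pos"],s["contact_force"])
a=r.grab_frame("top")[110:260,180:380,::-1]; b=r.grab_frame("scene")[120:270,150:350,::-1]
cv2.imwrite("pics/w7.png",np.hstack([cv2.resize(x,(400,300),interpolation=cv2.INTER_CUBIC) for x in(a,b)]))
for n,o in(("top",(180,110)),("scene",(150,120))):
    print(n,((proj(r.get_calibration(n),ramp(p,np.array([[361,-110,30],[361,-34,30],[361,-10,30.]])))-o)*2).round())
E
```

```text
13.1 [495.30052544  -2.07455509 277.15661702] [-0.00866881 -0.86815681  0.70370473]
top [[279. 216.]
 [264. 165.]
 [259. 149.]]
scene [[ 88. 118.]
 [110. 145.]
 [117. 155.]]
```

View pics/w7.png

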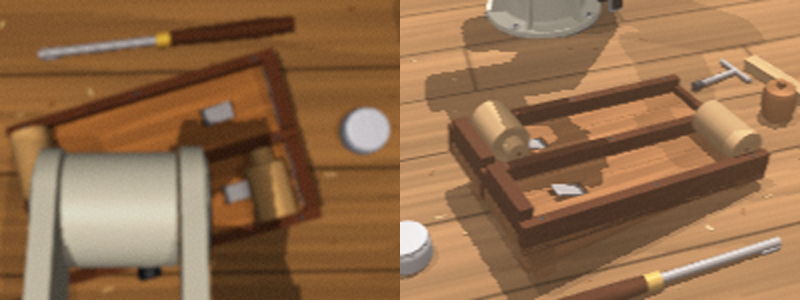

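The blank rests at the upper end on the raised catch: centre at about (270,187) in the top half against (271,190) predicted for x = 361. The plain blank and everything else are where they were, and the arm is clear. I'll hand in.

```bash
python3 -c "
from rig import r
print(r.sign_off())"
```

```text
the job is handed in; nothing more can be done
None
```

The tenoned blank was rolled up the near lane to the end stop and now lies settled on the raised catch; the plain blank and everything else in view are where they were, and the job was handed in at about 13 s.

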